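# Seat the tapered plug of the air-line cock

### The arm

A 6-joint arm with a two-finger parallel gripper is mounted at the origin on the work surface. World frame = base frame: x ahead of the robot, y to its left, z up, the work surface at z = 0. Lengths are in m, angles in rad, forces in N, time in s.
With the tool pointing down it reaches from about 0.35 to 0.975 m from the base axis. Payload 7.1 kg.
Tool frame: the origin (TCP) lies at the very end of the fingers, on their centre line; the grasp point (between the pads) lies 19 mm behind it (r.pinch_z is the distance from the TCP to the grasp point, in m); z points along the fingers, y is the direction in which the jaws open and shut (so a half turn about z gives the same grasp; the last joint's range is limited). The gripper opens to 88 mm and grips with 3 to 60 N. Pads are 20 mm wide; open, the fingers measure 115 mm over their backs; the gripper's body (75 mm by 178 mm) begins 61 mm behind the grasp point.
Start: joints at [1.129, 0.423, 1.63, -0, 1.089, -0.019], TCP at [0.256, 0.57, 0.223] pointing down, gripper open.
Joint ranges: [-3, 3], [-0.9, 2.11], [0.09, 2.58], [-1.31, 4.45], [0.11, 2.69], [-2.54, 2.54]. Speed limits (rad/s): [2.39, 2.39, 3.01, 3.14, 3.14, 3.14].

### API

Orientations are given as [roll, pitch, yaw] about the fixed x, y, z axes, in that order (R = Rz(yaw) Ry(pitch) Rx(roll)).
In Python, from rig import telemetry, vision, job, r gives the robot as it stands. The module is installed in compiled form; this text tells all that it offers.
- The arm moves only by the tool jog_arm, never from a script. Its argument "increments" is a list of rows, each a list of 6 numbers: the shift along the tool's x, y, z in m, then the turn, a rotation vector about the tool's x, y, z in rad. A call has 1 to 8 rows; each row shifts and turns the commanded pose from where the row before left it, along the tool's axes as they then stand; what a row does not reach is not made up. A row lasts 1/12 s, in which the tool goes at most 41.7 mm and 7.16 degrees, less where a joint would pass 70% of its speed; a pose out of reach is approached as far as the arm can. A call with a gripper value outside its range is refused whole. "fingers" is the opening, from 0 (shut) to 1 (fully open), set as the call begins (left out, the last holds). The fingers move at their own pace and stop on an object; "force" is the grip in N (left out, the last holds). Time passes only in rows, so rows that do not move let the fingers close. It gives the time, the measured TCP pose, the force and the opening at its end, in the units of the state.
- telemetry.get_state(): the state, without advancing time (a new reading comes with each control period).
- vision.read_camera(name): name is "scene" or "top"; returns (picture, depth): 384x512x3 uint8, blue, green, red; 384x512 float32, m along the optical axis (not along the pixel's ray), 0 where there is no reading.
- vision.camera_model(name): a dict with "vfov" (degrees; the focal length in pixels is half the picture's height over the tangent of half this angle, whatever the lens; pixels are square), "cx", "cy" (the principal point, pixels), "origin" and "attitude" of the camera in the world. Camera axes: x right, y up, looking along -z (the intrinsics and any distortion apply to the point x, -y, -z); pixel columns grow to the right and rows downward; lengths in m; the calibration is good to about 2 mm. A picture is of the moment at which its call begins. camera_model takes no time and is no camera call.
- job.close_job(): hands the job in, once; it reports no verdict.
The state is a dict: "time_s": time; "qpos": joint angles; "qd": joint speeds; "tau": joint torques, N m; "tcp_pos": TCP position; "orientation": TCP orientation; "force": force on the tool from outside, world axes, zero at the start; "moment": the same for the moment, N m; "width": finger opening in m.
Only numpy, scipy, OpenCV 4.12 (cv2) and the standard library are available. Lean on these libraries where they do the work, as an engineer would, in place of code of your own. Each camera call takes 0.05 s, during which the arm holds its last target. There are 200 camera calls.

### The job

Take the loose brass plug out of the wooden stand and set it gently into the bore of the air-line plug cock with its bar handle roughly across the pipe. Then press it down while turning it about a quarter turn, rocking it to and fro if needed, until it wedges fully home with the collar flush on the rim and the bar in line with the pipe, and let go. Never push the cock down with more than 25 N, and leave the other things on the bench where they are.

Things in the scene. Friction and masses are not known exactly. Their poses are not given: they have to be found in the camera images.
- plug_bar (a point): centre of the loose brass plug's bar handle, on the plug's axis. Bar 60 mm long (x), 12 mm thick (y), 20 mm tall (z up, the plug's axis), on a neck 12 mm across and 18 mm long above the collar. The point is 72 mm above the plug's foot and 32 mm above the collar's underside. At the start the plug hangs upright by its collar in the stand. About 0.32 kg.
- plug_collar (a point): point on the plug's axis at the underside of its collar (40 mm across, 4 mm thick), axes as plug_bar. Below it the solid taper: 40 mm long, 30 mm across under the collar, 20 mm near the foot, its last 6 mm nosed down to 8 mm.
- plug: the loose plug as a whole: origin at the centre of its foot, 40 mm below the collar's underside; z up along its axis, x along the bar handle
- stand: fixed wooden block 90 x 90 x 50 mm with one hole 34 mm across and 45 mm deep in the middle of its top, in which the plug hangs loosely. Origin: centre of its underside on the bench; z up.
- cock_rim (a point): centre of the mouth of the plug cock's bore, on the rim, 65 mm above the bench; z up, x along the pipe. Brass body 48 mm across, mouth 34 mm; inside, seat pads form a taper for the plug. It goes in freely until the collar is about 11 mm above the rim; then it jams: pressed straight with 25 N it sticks 4 to 8 mm short of home. Home is collar underside on rim.
- cock (a joint): how far the cock, with its pipe, is pressed down on its sprung mount: 0 m at rest, about 1 mm for every 6 N of push, 4 mm at 25 N. While the plug is turned, either way, a push of 10 to 20 N walks it down until the collar stops on the rim. Turning takes 0.2 to 0.7 N m, so grip the bar firmly. Wedged, it stays when released.
- mount: fixed plate 170 x 80 x 6 mm that carries the cock; the steel pipe runs along its x through the cock, 34 mm up, to 83 mm each side. Origin under its centre on the bench; z up.
- bead_jar: bystander: clear closed jar with a white lid, 60 mm across, 85 mm tall; origin at the centre of its underside
- carton: bystander: small cardboard box 100 x 140 x 50 mm; origin at the centre of its underside
- spanner: bystander: steel wrench 160 mm long lying flat on the bench along its x; origin on its underside
Things that resemble listed ones, but are neither listed nor needed, are in the scene too. Of the things shaped like the mount, the steel one is meant.

How it is judged:
By the outcome, as a careful person would: the job done as asked, in the order asked, and still so for the second after the job is handed in, with the robot touching nothing.
It also fails if it takes over 69 s, if anything falls off the work surface, if the arm or the gripper's body presses on something with over 40 N, if the wrist force passes 120 N, or if a joint passes its speed limit or range.

## Working session

There is one attempt and no reset: what is moved stays moved. The work goes in short steps, Python scripts to look and compute and a tool call to move; the robot and the scene stay as the last step left them, time stands still between calls to the robot, and variables do not carry over. Pictures are saved under pics/ and viewed, about 8 in all and at most 12, crops included, and the job is handed in when it is done.

Besides the shell and the picture viewer there is one more tool, called after "Emit:" by a JSON object that holds its "fn" and its "kwargs". jog_arm: Moves the arm, as the interface text tells. Its arguments: {"type":"object","properties":{"increments":{"type":"array","items":{"type":"array","items":{"type":"number"}}},"fingers":{"type":"number"},"force":{"type":"number"}},"required":["increments"]}

```bash
mkdir -p pics; cat > h.py <<'E'
from rig import telemetry, vision, job, r
import numpy as np, cv2
def snap(n,save=None):
    im,d=vision.read_camera(n)
    if save: cv2.imwrite(f'pics/{save}.png',im); np.save(f'pics/{save}.npy',d)
    return im,d
E
python3 - <<'E'
from h import *
for n in('top','scene'):
    print(n,vision.camera_model(n)); snap(n,n+'0')
print(telemetry.get_state())
a=[cv2.imread(f'pics/{n}0.png') for n in('top','scene')]
E
```

```text
top {'vfov': 51.49698713458722, 'cx': 260.5633305057082, 'cy': 195.8331299346724, 'origin': array([ 0.30278148, -0.00295444,  1.37970541]), 'attitude': array([ 0.1308529 ,  0.00645256, -1.57361332])}
scene {'vfov': 49.76895191982488, 'cx': 247.58468718610726, 'cy': 191.75135433367737, 'origin': array([0.81093942, 0.5510641 , 0.94191779]), 'attitude': array([0.64120174, 0.01804326, 2.62181666])}
{'time_s': 0.1, 'qpos': array([ 1.12902755e+00,  4.23754438e-01,  1.63058669e+00,  4.00638587e-05,
        1.08859510e+00, -1.89391541e-02]), 'qd': array([ 0.0006692 , -0.00102092, -0.00391772,  0.0003037 ,  0.00037734,
        0.00093264]), 'tau': array([-7.38366816e-04, -5.45607698e+01, -2.74321961e+01,  6.45241700e-02,
        1.89294858e-02, -7.49895139e-05]), 'tcp_pos': array([0.25618736, 0.56954688, 0.22199622]), 'orientation': array([-3.14024999e+00, -6.09089970e-05,  2.71874439e+00]), 'force': array([-0.44569626,  0.16311192, -0.34841433]), 'moment': array([ 0.01233872, -0.00822401, -0.01476822]), 'width': 0.08769607383547925}
```

View pics/top0.png

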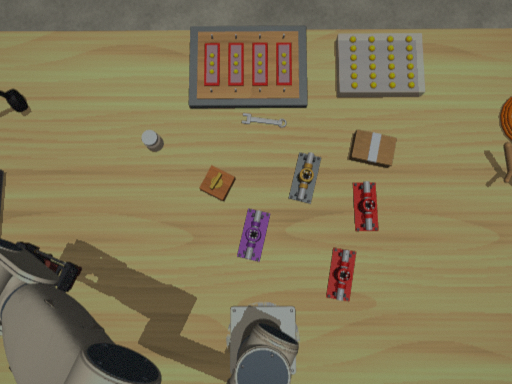

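View pics/scene0.png

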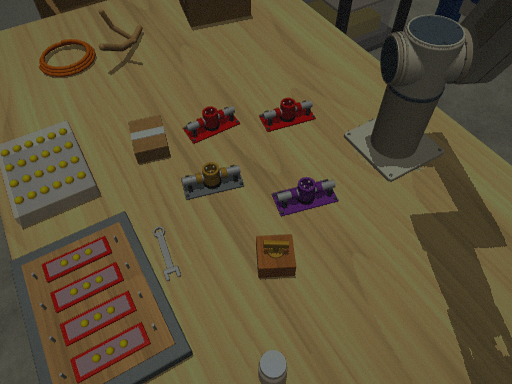

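Top view: the stand with the plug is at (218,183) and the steel mount with the brass cock is at (305,177). The look-alike cocks are purple at (254,235) and red at (366,206) and (341,274). In the scene view the stand is at (276,250) and the steel mount at (212,180). I choose the steel mount and will check it in one close crop.

```bash
cat >> h.py <<'E'
from scipy.spatial.transform import Rotation as Ro
def cam(n):
    m=vision.camera_model(n); f=192/np.tan(np.radians(m['vfov'])/2)
    return m,f,Ro.from_euler('xyz',m['attitude']).as_matrix()
def pts(n,uv,d):
    m,f,R=cam(n); uv=np.asarray(uv,float).reshape(-1,2); d=np.asarray(d).ravel()
    c=np.c_[(uv[:,0]-m['cx'])/f*d,-(uv[:,1]-m['cy'])/f*d,-d]
    return c@R.T+m['origin']
def onz(n,uv,z):
    m,f,R=cam(n); p=pts(n,uv,np.ones(len(np.asarray(uv).reshape(-1,2))))
    v=p-m['origin']; return m['origin']+v*((z-m['origin'][2])/v[:,2])[:,None]
def cloud(n,d):
    v,u=np.mgrid[:384,:512]; return pts(n,np.c_[u.ravel(),v.ravel()],d).reshape(384,512,3)
E
python3 - <<'E'
from h import *
for n,boxes in (('top',dict(stand=(195,160,242,205),cock=(284,146,326,208))),('scene',dict(stand=(245,225,305,285),cock=(172,150,252,205)))):
    im=cv2.imread(f'pics/{n}0.png'); d=np.load(f'pics/{n}0.npy'); P=cloud(n,d)
    print(n,'table z',np.median(P[100:260,300:330,2]) )
    for k,(a,b,c,e) in boxes.items():
        p=P[b:e,a:c].reshape(-1,3)
        for lo,hi in ((.003,.012),(.03,.045),(.045,.056),(.058,.072),(.072,.095)):
            s=p[(p[:,2]>lo)&(p[:,2]<hi)]
            if len(s)>4:
                rect=cv2.minAreaRect((s[:,:2]*1000).astype(np.float32))
                print(k,lo,hi,len(s),'med',s.mean(0).round(4),'rect',np.round(rect[0],1),np.round(rect[1],1),round(rect[2],1),'zmax',s[:,2].max().round(4))
im=cv2.imread('pics/top0.png');im2=cv2.imread('pics/scene0.png')
a=cv2.resize(im[145:210,190:330],(784,364),interpolation=cv2.INTER_CUBIC)
b=cv2.resize(im2[150:290,165:315],(0,0),fx=1.6,fy=1.6,interpolation=cv2.INTER_CUBIC)
o=np.zeros((600,800,3),np.uint8);o[:364,:784]=a;o[366:366+224,:240]=b;
c=cv2.resize(im2[225:285,245:310],(0,0),fx=3.7,fy=3.7);o[366:366+222,250:250+c.shape[1]]=c
c=cv2.resize(im2[150:205,172:252],(0,0),fx=3.5,fy=3.5);o[366:366+c.shape[0],500:500+c.shape[1]]=c
cv2.imwrite('pics/crop.png',o)
E
```

```text
top table z 0.0002882851632698413
stand 0.003 0.012 192 med [0.5337 0.1516 0.0046] rect [533.  154.4] [156.6 161.7] 0.3 zmax 0.0114
stand 0.03 0.045 63 med [0.5179 0.1505 0.0416] rect [526.4 153.9] [91.  90.2] 62.9 zmax 0.045
stand 0.045 0.056 571 med [0.5252 0.1533 0.0503] rect [526.2 154.2] [90.8 90. ] 62.6 zmax 0.0559
stand 0.072 0.095 80 med [0.5252 0.1535 0.0891] rect [525.7 154.2] [12.9 58.7] 58.8 zmax 0.095
cock 0.003 0.012 683 med [ 0.5486 -0.1473  0.0059] rect [ 552.2 -148.6] [144.1 218.1] 88.7 zmax 0.0119
cock 0.03 0.045 228 med [ 0.5481 -0.1477  0.0396] rect [ 549.9 -145.8] [ 41.7 164.9] 76.0 zmax 0.0449
cock 0.045 0.056 91 med [ 0.5479 -0.1472  0.0485] rect [ 551.  -145.4] [ 38.2 162.9] 69.7 zmax 0.0559
cock 0.058 0.072 83 med [ 0.5491 -0.149   0.0636] rect [ 548.1 -149.4] [44.3 44.5] 90.0 zmax 0.0695
scene table z 0.00040068887283600807
stand 0.003 0.012 134 med [0.5339 0.1549 0.0056] rect [515.  139.1] [170.4 151.6] 57.3 zmax 0.0117
stand 0.03 0.045 107 med [0.5473 0.1881 0.0375] rect [554.6 172.9] [ 55.8 114.1] 24.4 zmax 0.045
stand 0.045 0.056 1018 med [0.5283 0.1592 0.0502] rect [524.8 153.3] [92.4 90.1] 63.2 zmax 0.056
stand 0.058 0.072 10 med [0.5282 0.1568 0.0658] rect [528.4 156.6] [ 3.3 10. ] 39.7 zmax 0.0713
stand 0.072 0.095 206 med [0.5265 0.1553 0.0876] rect [525.3 153.8] [13.6 59.4] 58.6 zmax 0.0947
cock 0.003 0.012 722 med [ 0.5524 -0.1374  0.0058] rect [ 542.9 -172.2] [202.2 237.9] 59.2 zmax 0.0116
cock 0.03 0.045 388 med [ 0.5499 -0.1434  0.0389] rect [ 548.8 -147.5] [ 45.6 164.2] 76.7 zmax 0.045
cock 0.045 0.056 157 med [ 0.5493 -0.1467  0.0486] rect [ 548.4 -146.5] [ 43.6 160.2] 87.0 zmax 0.0559
cock 0.058 0.072 132 med [ 0.5488 -0.148   0.0632] rect [ 548.3 -148. ] [45.4 47.7] 37.7 zmax 0.0684
```

View pics/crop.png

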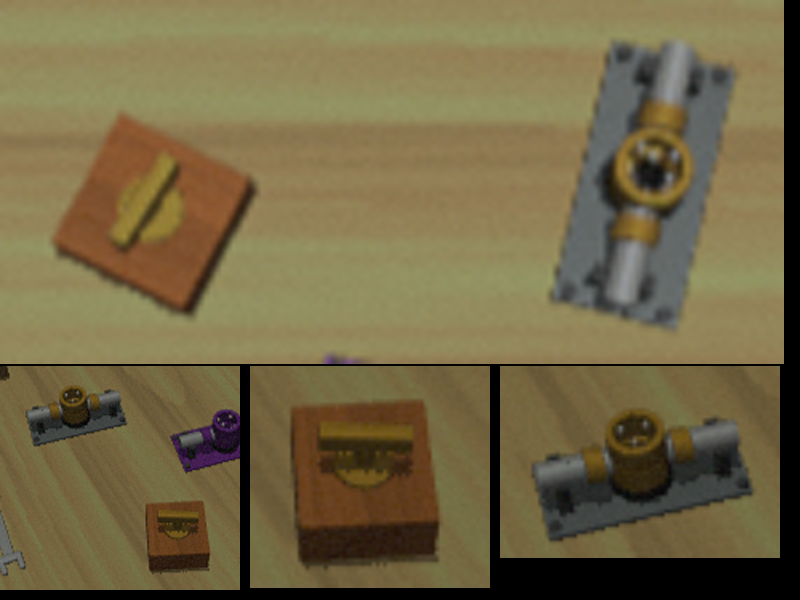

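The crop confirms it: the bar in the stand runs from lower left to upper right, and the brass cock has an open bore and sits on the steel plate. Next I refine the pipe angle, the rim and the bar.

```bash
python3 - <<'E'
from h import *
for n,st,ck in (('top',(195,160,242,205),(280,140,330,212)),('scene',(245,225,305,285),(168,145,256,210))):
    im=cv2.imread(f'pics/{n}0.png'); d=np.load(f'pics/{n}0.npy'); P=cloud(n,d)
    hsv=cv2.cvtColor(im,cv2.COLOR_BGR2HSV)
    a,b,c,e=ck
    m=np.zeros((384,512),np.uint8); m[b:e,a:c]=(hsv[b:e,a:c,1]<60)
    s=P[(m>0)&(P[...,2]>.003)&(P[...,2]<.009)][:,:2]
    k,l,st_=cv2.connectedComponentsWithStats(m)[:3]
    r_=cv2.minAreaRect((s*1000).astype(np.float32)); print(n,'plate',len(s),r_)
    p=P[b:e,a:c].reshape(-1,3); 
    s=p[(p[:,2]>.045)&(p[:,2]<.053)]; x=s[:,:2]-s[:,:2].mean(0); w,v=np.linalg.eigh(x.T@x); print('pipe top',np.degrees(np.arctan2(v[1,1],v[0,1])))
    s=p[(p[:,2]>.0615)&(p[:,2]<.068)]; print('rim',len(s),np.median(s[:,2]),cv2.minEnclosingCircle((s[:,:2]*1000).astype(np.float32)))
    # fit circle LS
    A=np.c_[2*s[:,:2],np.ones(len(s))]; q=np.linalg.lstsq(A,(s[:,:2]**2).sum(1),rcond=None)[0]; print('circ',q[:2])
    a,b,c,e=st; p=P[b:e,a:c].reshape(-1,3); s=p[p[:,2]>.083]; print('bar',len(s),np.percentile(s[:,2],[5,50,95]),cv2.minAreaRect((s[:,:2]*1000).astype(np.float32)))
E
```

```text
top plate 425 ((549.0669555664062, -148.91583251953125), (79.30074310302734, 169.85667419433594), 76.26225280761719)
pipe top 166.38177366167537
rim 57 0.06469052088832838 ((549.6209106445312, -148.71224975585938), 23.770307540893555)
circ [ 0.54872468 -0.14856815]
bar 81 [0.08697087 0.09122918 1.37970541] ((415.880615234375, 92.01399993896484), (290.1905517578125, 55.05564880371094), 29.277294158935547)
scene plate 525 ((549.0716552734375, -147.00167846679688), (77.43463897705078, 168.2255401611328), 75.23783874511719)
pipe top 166.5549468114609
rim 97 0.06432700698135996 ((548.4640502929688, -150.1190948486328), 24.267580032348633)
circ [ 0.54861001 -0.14919779]
bar 174 [0.08448776 0.09097754 0.94191779] ((653.959716796875, 357.3075256347656), (495.241943359375, 58.92596435546875), 57.77134704589844)
```

Emit:
{"fn": "jog_arm", "kwargs": {"increments": [[-0.0277, -0.0179, 0.004, 0, 0, 0], [-0.0277, -0.0179, 0.004, 0, 0, 0], [-0.0277, -0.0179, 0.004, 0, 0, 0], [-0.0277, -0.0179, 0.004, 0, 0, 0], [-0.0277, -0.0179, 0.004, 0, 0, 0], [-0.0277, -0.0179, 0.004, 0, 0, 0], [-0.0277, -0.0179, 0.004, 0, 0, 0], [-0.0277, -0.0179, 0.004, 0, 0, 0]], "fingers": 1}}

```text
time_s: 0.77
tcp_pos: [0.4002, 0.3469, 0.1903]
orientation: [-3.141, -0.0, 2.719]
force: [1.6, 0.2, -0.4]
width: 0.0873
```

Emit:
{"fn": "jog_arm", "kwargs": {"increments": [[-0.0277, -0.0179, 0.004, 0, 0, 0], [-0.0277, -0.0179, 0.004, 0, 0, 0], [-0.0277, -0.0179, 0.004, 0, 0, 0], [-0.0277, -0.0179, 0.004, 0, 0, 0], [-0.0277, -0.0179, 0.004, 0, 0, 0], [-0.0277, -0.0179, 0.004, 0, 0, 0], [-0.0277, -0.0179, 0.004, 0, 0, 0], [0, 0, 0, 0, 0, 0.122]]}}

```text
time_s: 1.43
tcp_pos: [0.5274, 0.1506, 0.1619]
orientation: [-3.141, 0.001, 2.596]
force: [-0.6, 0.4, 0.0]
width: 0.088
```

Emit:
{"fn": "jog_arm", "kwargs": {"increments": [[0, 0, 0, 0, 0, 0], [0, 0, 0, 0, 0, 0], [0, 0, 0, 0, 0, 0]]}}

```text
time_s: 1.68
tcp_pos: [0.5246, 0.1551, 0.1625]
orientation: [-3.141, -0.0, 2.6]
force: [1.2, 0.5, 0.8]
width: 0.0875
```

Emit:
{"fn": "jog_arm", "kwargs": {"increments": [[-0.0013, -0.0005, 0.02, 0, 0, 0], [0, 0, 0.02, 0, 0, 0], [0, 0, 0.02, 0, 0, 0], [0, 0, 0.015, 0, 0, 0], [0, 0, 0.012, 0, 0, 0], [0, 0, 0.008, 0, 0, 0], [0, 0, 0.004, 0, 0, 0], [0, 0, 0, 0, 0, 0]]}}

```text
time_s: 2.35
tcp_pos: [0.5256, 0.1538, 0.0632]
orientation: [-3.141, -0.001, 2.598]
force: [-0.3, -0.9, 0.8]
width: 0.088
```

```bash
python3 - <<'E'
from h import *
s=telemetry.get_state();print(s['tcp_pos'],s['orientation'],s['force'])
a,_=snap('scene','g1');b,_=snap('top','g1t')
o=np.hstack([cv2.resize(a[215:295,235:335],(400,320)),cv2.resize(b[140:220,170:270],(400,320))]);cv2.imwrite('pics/g1c.png',o)
E
```

```text
[0.52560938 0.1538253  0.06317829] [-3.14093028e+00 -6.39595281e-04  2.59801303e+00] [-0.30461501 -0.88739687  0.79762479]
```

View pics/g1c.png

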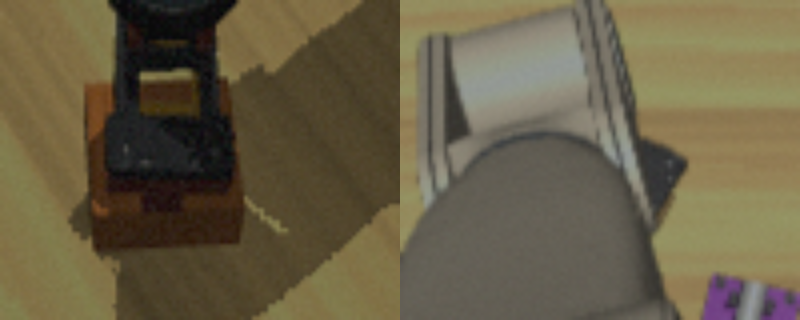

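The scene view shows the open fingers astride the bar (left crop, around (165,100)); in the top view the arm hides the stand. I close the fingers.

Emit:
{"fn": "jog_arm", "kwargs": {"increments": [[0, 0, 0, 0, 0, 0], [0, 0, 0, 0, 0, 0], [0, 0, 0, 0, 0, 0], [0, 0, 0, 0, 0, 0], [0, 0, 0, 0, 0, 0], [0, 0, 0, 0, 0, 0], [0, 0, 0, 0, 0, 0], [0, 0, 0, 0, 0, 0]], "fingers": 0, "force": 15}}

```text
time_s: 3.12
tcp_pos: [0.526, 0.1535, 0.0637]
orientation: [-3.142, -0.0, 2.597]
force: [-0.6, -0.0, 0.6]
width: 0.0378
```

Emit:
{"fn": "jog_arm", "kwargs": {"increments": [[0, 0, 0, 0, 0, 0], [0, 0, 0, 0, 0, 0], [0, 0, 0, 0, 0, 0], [0, 0, 0, 0, 0, 0]], "force": 55}}

```text
time_s: 3.45
tcp_pos: [0.5259, 0.1534, 0.0636]
orientation: [-3.141, -0.0, 2.597]
force: [1.3, 1.1, -3.2]
width: 0.0115
```

Emit:
{"fn": "jog_arm", "kwargs": {"increments": [[0, 0, 0, 0, 0, 0], [0, 0, 0, 0, 0, 0], [0, 0, -0.005, 0, 0, 0], [0, 0, -0.012, 0, 0, 0], [0, 0, -0.02, 0, 0, 0], [0, 0, -0.025, 0, 0, 0], [0, 0, -0.025, 0, 0, 0], [0, 0, -0.02, 0, 0, 0]]}}

```text
time_s: 4.12
tcp_pos: [0.5262, 0.1536, 0.1732]
orientation: [3.141, 0.001, 2.597]
force: [0.0, -0.7, -3.2]
width: 0.0117
```

```bash
python3 - <<'E'
from h import *
s=telemetry.get_state();print(s['tcp_pos'],s['orientation'],s['force'],s['width'])
a,_=snap('scene','g2')
cv2.imwrite('pics/g2c.png',cv2.resize(a[175:295,225:345],(600,600),interpolation=cv2.INTER_CUBIC))
E
```

```text
[0.52619484 0.15363473 0.17316771] [3.14064021e+00 8.37039643e-04 2.59681360e+00] [ 0.0219963  -0.73570227 -3.16364265] 0.011712199979067082
```

View pics/g2c.png

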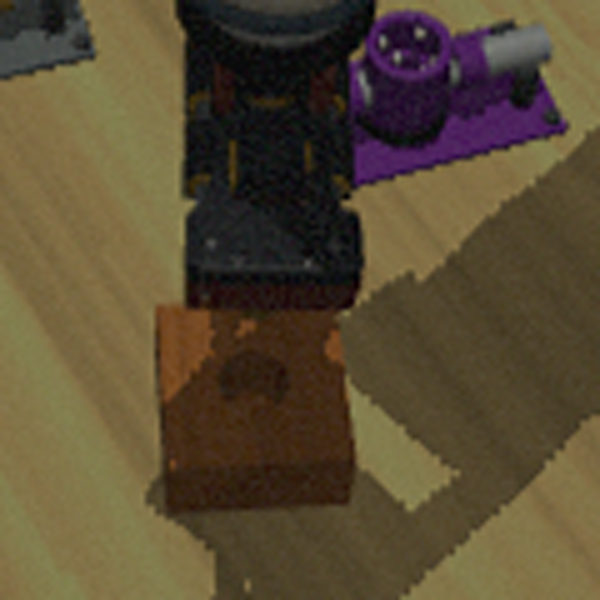

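The plug is held: wrist load is 3.2 N, and the stand's hole is empty at (255,375) in the crop. I move to above the cock, then turn the bar across the pipe.

Emit:
{"fn": "jog_arm", "kwargs": {"increments": [[-0.0088, -0.0123, 0, 0, 0, 0], [-0.0176, -0.0247, 0, 0, 0, 0], [-0.0176, -0.0247, 0, 0, 0, 0], [-0.0176, -0.0247, 0, 0, 0, 0], [-0.0176, -0.0247, 0, 0, 0, 0], [-0.0176, -0.0247, 0, 0, 0, 0], [-0.0176, -0.0247, 0, 0, 0, 0], [-0.0176, -0.0247, 0, 0, 0, 0]]}}

```text
time_s: 4.83
tcp_pos: [0.5425, -0.0746, 0.1706]
orientation: [-3.142, -0.0, 2.597]
force: [-0.0, 0.2, -3.1]
width: 0.0118
```

Emit:
{"fn": "jog_arm", "kwargs": {"increments": [[-0.0176, -0.0247, 0, 0, 0, 0], [-0.0176, -0.0247, 0, 0, 0, 0], [-0.0089, -0.0122, 0, 0, 0, 0.05], [0, 0, 0, 0, 0, 0.11], [0, 0, 0, 0, 0, 0.11], [0, 0, 0, 0, 0, 0.11], [0, 0, 0, 0, 0, 0.11], [0, 0, 0, 0, 0, 0.11]]}}

```text
time_s: 5.5
tcp_pos: [0.5482, -0.1488, 0.1704]
orientation: [-3.141, -0.0, 1.991]
force: [0.0, 0.9, -2.8]
width: 0.0116
```

Emit:
{"fn": "jog_arm", "kwargs": {"increments": [[0, 0, 0, 0, 0, 0.11], [0, 0, 0, 0, 0, 0.11], [0, 0, 0, 0, 0, 0.11], [0, 0, 0, 0, 0, 0.11], [0, 0, 0, 0, 0, 0.11], [0, 0, 0, 0, 0, 0.12], [0, 0, 0, 0, 0, 0], [0, 0, 0, 0, 0, 0]]}}

```text
time_s: 6.17
tcp_pos: [0.5484, -0.1487, 0.1705]
orientation: [-3.141, -0.0, 1.33]
force: [0.8, 0.3, -3.8]
width: 0.0116
```

```bash
python3 - <<'E'
from h import *
s=telemetry.get_state();print(s['tcp_pos'],s['orientation'],s['force'],s['width'],s['qpos'])
a,_=snap('scene','g3')
cv2.imwrite('pics/g3c.png',cv2.resize(a[90:210,150:270],(600,600),interpolation=cv2.INTER_CUBIC))
E
```

```text
[ 0.54843229 -0.14868961  0.17054415] [-3.14119606e+00 -5.22148495e-05  1.33034661e+00] [ 0.82494605  0.33578243 -3.84571982] 0.01164709702807212 [-2.85715506e-01  4.07260874e-01  1.79630417e+00  4.24176586e-05
  9.38426166e-01 -4.52908805e-02]
```

View pics/g3c.png

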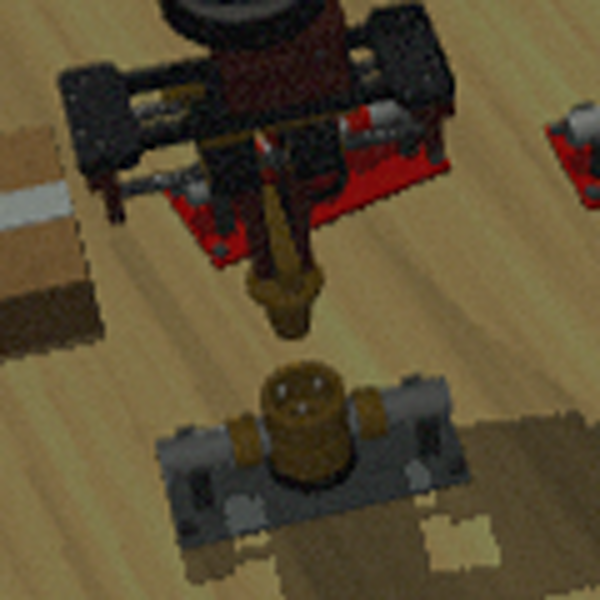

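The crop shows the plug hanging from the fingers at about (285,285), with its bar across the pipe, above the cock mouth at (303,385). I use depth to check how the plug axis sits against the TCP.

```bash
python3 - <<'E'
from h import *
d=np.load('pics/g3.npy');P=cloud('scene',d)
p=P[130:165,190:225].reshape(-1,3)
for lo,hi in ((.118,.128),(.128,.14),(.14,.152),(.155,.159),(.159,.165),(.165,.175)):
    s=p[(p[:,2]>lo)&(p[:,2]<hi)&(np.hypot(p[:,0]-.548,p[:,1]+.149)<.05)]
    if len(s)>3:
        A=np.c_[2*s[:,:2],np.ones(len(s))]; q=np.linalg.lstsq(A,(s[:,:2]**2).sum(1),rcond=None)[0]
        print(lo,hi,len(s),s.min(0).round(4),s.max(0).round(4),'circ',q[:2].round(4),np.sqrt(max(0,q[2]+q[:2]@q[:2])).round(4))
m,f,R=cam('scene')
def proj(w): c=(np.array(w)-m['origin'])@R; return m['cx']+f*c[0]/-c[2], m['cy']-f*c[1]/-c[2]
for n,z in(('collar top',.1615),('under',.1575),('foot',.1175),('rim',.065)):
    u=proj((.5484,-.1487,z)); print(n,np.round(u,1),'crop',(u[0]-150)*5,(u[1]-90)*5)
E
```

```text
0.118 0.128 8 [ 0.548  -0.1486  0.1221] [ 0.5602 -0.136   0.1277] circ [ 0.5506 -0.1463] 0.0091
0.128 0.14 20 [ 0.5436 -0.1451  0.1283] [ 0.561  -0.1343  0.1398] circ [ 0.551  -0.1446] 0.0094
0.14 0.152 17 [ 0.5435 -0.1445  0.1411] [ 0.5631 -0.1326  0.1493] circ [ 0.5519 -0.1439] 0.0104
0.155 0.159 17 [ 0.5343 -0.1526  0.1566] [ 0.5701 -0.1277  0.159 ] circ [ 0.5516 -0.1405] 0.0137
0.159 0.165 63 [ 0.5309 -0.1612  0.1591] [ 0.5705 -0.1247  0.1645] circ [ 0.551  -0.1448] 0.0158
0.165 0.175 9 [ 0.5376 -0.1541  0.1701] [ 0.5667 -0.1345  0.1747] circ [ 0.5497 -0.1471] 0.0145
collar top [206.7 144. ] crop 283.35650107100207 270.1202596595426
under [206.8 145.1] crop 284.107758337115 275.45453208580057
foot [208.3 155.4] crop 291.3803355347984 327.0931780774157
rim [210.1 168.1] crop 300.3080821481589 390.4842888678263
```

Emit:
{"fn": "jog_arm", "kwargs": {"increments": [[-0.0033, -0.0007, 0.005, 0, 0, 0], [0, 0, 0.012, 0, 0, 0], [0, 0, 0.014, 0, 0, 0], [0, 0, 0.014, 0, 0, 0], [0, 0, 0.012, 0, 0, 0], [0, 0, 0.009, 0, 0, 0], [0, 0, 0.004, 0, 0, 0], [0, 0, 0, 0, 0, 0]]}}

```text
time_s: 6.88
tcp_pos: [0.5465, -0.1517, 0.0993]
orientation: [-3.139, -0.0, 1.327]
force: [0.2, -0.2, -3.0]
width: 0.0118
```

```bash
python3 - <<'E'
from h import *
s=telemetry.get_state();t=s['tcp_pos'];print(t,s['orientation'],s['force'],s['moment'])
ps=[]
for i in range(3):
    a,d=snap('scene','g4');ps.append(cloud('scene',d)[130:195,170:250].reshape(-1,3))
p=np.vstack(ps); zc=t[2]+.019-.032+.004
s=p[(abs(p[:,2]-zc)<.003)&(np.hypot(p[:,0]-.548,p[:,1]+.149)<.05)]
print('collar',len(s),s[:,:2].min(0),s[:,:2].max(0),cv2.minEnclosingCircle((s[:,:2]*1000).astype(np.float32)))
s=p[(abs(p[:,2]-.0645)<.0025)&(np.hypot(p[:,0]-.548,p[:,1]+.149)<.05)]
print('rim',len(s),s[:,:2].min(0),s[:,:2].max(0),cv2.minEnclosingCircle((s[:,:2]*1000).astype(np.float32)))
cv2.imwrite('pics/g4c.png',cv2.resize(a[110:200,165:265],(666,600),interpolation=cv2.INTER_CUBIC))
E
```

```text
[ 0.5465176  -0.15167277  0.09933805] [-3.13940597e+00 -8.25939613e-05  1.32711733e+00] [ 0.23624467 -0.19013549 -2.99261494] [-0.08856008  0.06512732  0.04572787]
collar 184 [ 0.52929241 -0.16603144] [ 0.56956082 -0.12780311] ((550.045166015625, -148.6478271484375), 21.004337310791016)
rim 197 [ 0.52524639 -0.16394405] [ 0.57254441 -0.12532584] ((548.9740600585938, -147.1890869140625), 23.75749397277832)
```

View pics/g4c.png

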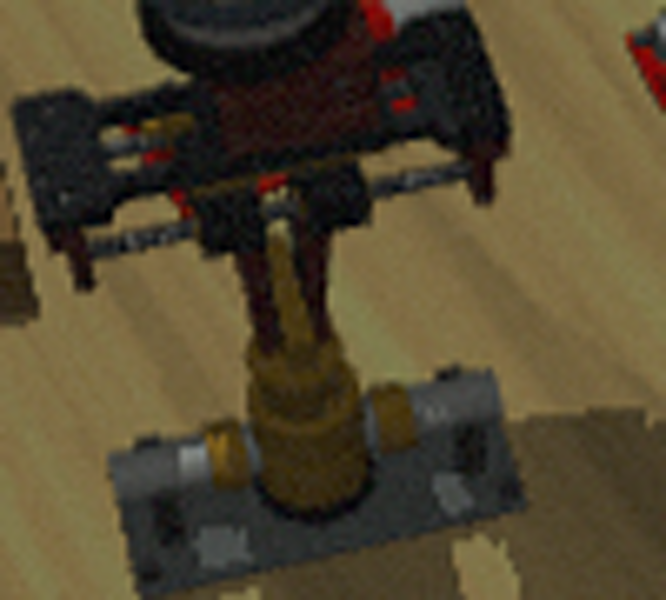

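The taper is in the bore, with the collar about 21 mm above the rim at crop (300,370) and the bar across the pipe. The lateral error is about 1 mm. I correct it and lower gently.

Emit:
{"fn": "jog_arm", "kwargs": {"increments": [[-0.001, 0.0002, 0.002, 0, 0, 0], [0, 0, 0.002, 0, 0, 0], [0, 0, 0.002, 0, 0, 0], [0, 0, 0.0015, 0, 0, 0], [0, 0, 0.001, 0, 0, 0], [0, 0, 0, 0, 0, 0]]}}

```text
time_s: 7.53
tcp_pos: [0.5469, -0.1526, 0.092]
orientation: [-3.141, -0.0, 1.327]
force: [-1.0, 2.5, -2.5]
width: 0.0116
```

Emit:
{"fn": "jog_arm", "kwargs": {"increments": [[0, 0, 0.0005, 0, 0, 0], [0, 0, 0.0005, 0, 0, 0], [0, 0, 0.0005, 0, 0, 0], [0, 0, 0, 0, 0, 0]]}}

```text
time_s: 7.87
tcp_pos: [0.547, -0.1527, 0.0906]
orientation: [-3.141, -0.0, 1.327]
force: [-2.0, 4.7, 0.4]
width: 0.0115
```

Emit:
{"fn": "jog_arm", "kwargs": {"increments": [[0.0011, -0.0008, 0, 0, 0, 0], [0, 0, 0, 0, 0, 0], [0, 0, 0, 0, 0, 0]]}}

```text
time_s: 8.12
tcp_pos: [0.5468, -0.1519, 0.0906]
orientation: [3.141, 0.0, 1.327]
force: [-0.1, 0.6, -2.4]
width: 0.0117
```

Emit:
{"fn": "jog_arm", "kwargs": {"increments": [[0, 0, 0.0005, 0, 0, 0], [0, 0, 0.0005, 0, 0, 0], [0, 0, 0, 0, 0, 0]]}}

```text
time_s: 8.37
tcp_pos: [0.5467, -0.1518, 0.0896]
orientation: [3.141, 0.0, 1.327]
force: [-1.3, 0.6, -2.5]
width: 0.0115
```

Lateral force is almost gone. I lower to light contact.

Emit:
{"fn": "jog_arm", "kwargs": {"increments": [[0.0002, -0.0005, 0.0005, 0, 0, 0], [0, 0, 0.0005, 0, 0, 0], [0, 0, 0.0005, 0, 0, 0], [0, 0, 0, 0, 0, 0]]}}

```text
time_s: 8.7
tcp_pos: [0.5463, -0.1515, 0.0881]
orientation: [3.141, 0.0, 1.327]
force: [-0.8, -0.5, -2.0]
width: 0.0118
```

Emit:
{"fn": "jog_arm", "kwargs": {"increments": [[0, 0, 0.0005, 0, 0, 0], [0, 0, 0.0005, 0, 0, 0], [0, 0, 0, 0, 0, 0]]}}

```text
time_s: 8.95
tcp_pos: [0.5464, -0.1514, 0.0872]
orientation: [3.141, 0.0, 1.327]
force: [-0.5, -1.7, -0.0]
width: 0.0115
```

Emit:
{"fn": "jog_arm", "kwargs": {"increments": [[0, 0, 0.0005, 0, 0, 0], [0, 0, 0.0005, 0, 0, 0], [0, 0, 0.0005, 0, 0, 0], [0, 0, 0, 0, 0, 0]]}}

```text
time_s: 9.28
tcp_pos: [0.5464, -0.1514, 0.0858]
orientation: [3.141, 0.0, 1.327]
force: [-1.1, -2.0, 2.9]
width: 0.0117
```

Emit:
{"fn": "jog_arm", "kwargs": {"increments": [[0, 0, 0.0003, 0, 0, -0.04], [0, 0, 0.0003, 0, 0, -0.06], [0, 0, 0.0003, 0, 0, -0.06], [0, 0, 0.0003, 0, 0, -0.06]]}}

```text
time_s: 9.62
tcp_pos: [0.5467, -0.1516, 0.0847]
orientation: [3.14, 0.001, 1.55]
force: [-0.8, -4.2, 2.9]
width: 0.0118
```

Emit:
{"fn": "jog_arm", "kwargs": {"increments": [[-0.0004, 0, 0.0007, 0, 0, -0.06], [-0.0004, 0, 0.0006, 0, 0, -0.06], [0, 0, 0.0006, 0, 0, -0.06], [0, 0, 0.0006, 0, 0, -0.06]]}}

```text
time_s: 9.95
tcp_pos: [0.5472, -0.1518, 0.0828]
orientation: [3.14, -0.0, 1.789]
force: [-0.9, 2.8, 9.9]
width: 0.0118
```

Emit:
{"fn": "jog_arm", "kwargs": {"increments": [[0.0003, 0, 0.0004, 0, 0, -0.06], [0, 0, 0.0004, 0, 0, -0.06], [0, 0, 0.0004, 0, 0, -0.06], [0, 0, 0.0004, 0, 0, -0.06]]}}

```text
time_s: 10.28
tcp_pos: [0.5477, -0.1516, 0.0816]
orientation: [3.139, 0.001, 2.029]
force: [0.2, 1.7, 9.1]
width: 0.0117
```

Emit:
{"fn": "jog_arm", "kwargs": {"increments": [[0.0003, 0, 0.0005, 0, 0, -0.06], [0, 0, 0.0005, 0, 0, -0.06], [0, 0, 0.0005, 0, 0, -0.06], [0, 0, 0.0005, 0, 0, -0.06]]}}

```text
time_s: 10.62
tcp_pos: [0.5484, -0.1513, 0.0802]
orientation: [3.138, 0.003, 2.268]
force: [-0.5, 3.7, 13.8]
width: 0.0115
```

Emit:
{"fn": "jog_arm", "kwargs": {"increments": [[0.0001, 0.0003, 0.0003, 0, 0, -0.06], [0.0001, 0.0003, 0.0003, 0, 0, -0.06], [0, 0, 0.0003, 0, 0, -0.06], [0, 0, 0.0003, 0, 0, -0.06]]}}

```text
time_s: 10.95
tcp_pos: [0.5487, -0.1509, 0.0793]
orientation: [3.139, 0.004, 2.509]
force: [-0.9, 3.5, 14.7]
width: 0.0116
```

Emit:
{"fn": "jog_arm", "kwargs": {"increments": [[0.0002, 0.0003, 0.0003, 0, 0, -0.06], [0, 0, 0.0003, 0, 0, -0.06], [0, 0, 0.0003, 0, 0, -0.06], [0, 0, 0.0003, 0, 0, -0.06], [0, 0, 0.0003, 0, 0, -0.06], [0, 0, 0.0003, 0, 0, -0.06]]}}

```text
time_s: 11.45
tcp_pos: [0.5486, -0.1503, 0.0771]
orientation: [3.14, 0.004, 2.869]
force: [-0.7, 2.3, 10.9]
width: 0.0115
```

```bash
python3 - <<'E'
from h import *
s=telemetry.get_state();print(s['tcp_pos'],s['orientation'],s['force'],s['moment'],s['qpos'])
E
```

```text
[ 0.5486441  -0.15025771  0.07708154] [3.14012044 0.00446823 2.86871956] [-0.68680022  2.2839445  10.91258088] [ 0.81123081 -0.36138505 -0.39801913] [-0.28907818  0.54605716  1.84286841  0.00227008  0.74822459 -1.58866501]
```

Emit:
{"fn": "jog_arm", "kwargs": {"increments": [[0, 0, 0.0003, 0, 0, 0.06], [0, 0, 0.0003, 0, 0, 0.06], [0, 0, 0.0003, 0, 0, 0.06], [0, 0, 0.0003, 0, 0, 0.06]]}}

```text
time_s: 11.78
tcp_pos: [0.5485, -0.1508, 0.076]
orientation: [3.14, 0.004, 2.624]
force: [-1.7, -0.5, 13.9]
width: 0.0116
```

Emit:
{"fn": "jog_arm", "kwargs": {"increments": [[0, 0, 0.0002, 0, 0, -0.06], [0, 0, 0.0002, 0, 0, -0.06], [0, 0, 0.0002, 0, 0, -0.06], [0, 0, 0.0002, 0, 0, -0.06]]}}

```text
time_s: 12.12
tcp_pos: [0.5489, -0.1504, 0.0755]
orientation: [3.14, 0.005, 2.868]
force: [-0.6, 2.9, 15.9]
width: 0.0117
```

Emit:
{"fn": "jog_arm", "kwargs": {"increments": [[0, 0, 0, 0, 0, 0.06], [0, 0, 0, 0, 0, 0.06], [0, 0, 0, 0, 0, 0.06], [0, 0, 0, 0, 0, 0.06]]}}

```text
time_s: 12.45
tcp_pos: [0.5488, -0.1508, 0.0756]
orientation: [3.14, 0.005, 2.624]
force: [-1.7, 0.8, 16.2]
width: 0.0117
```

Emit:
{"fn": "jog_arm", "kwargs": {"increments": [[0, 0, 0, 0, 0, -0.06], [0, 0, 0, 0, 0, -0.06], [0, 0, 0, 0, 0, -0.06], [0, 0, 0, 0, 0, -0.06]]}}

```text
time_s: 12.78
tcp_pos: [0.549, -0.1504, 0.0756]
orientation: [3.14, 0.005, 2.869]
force: [0.8, 3.0, 15.4]
width: 0.0117
```

```bash
python3 - <<'E'
from h import *
s=telemetry.get_state();print(s['tcp_pos'],s['orientation'],s['force'],s['moment'])
a,_=snap('scene','g5')
cv2.imwrite('pics/g5c.png',cv2.resize(a[110:200,165:265],(666,600),interpolation=cv2.INTER_CUBIC))
E
```

```text
[ 0.54901021 -0.15041796  0.07560071] [3.14017499 0.00523209 2.86857807] [ 0.83350201  3.0185603  15.42281107] [ 0.68867    -0.03964061 -0.25347439]
```

View pics/g5c.png

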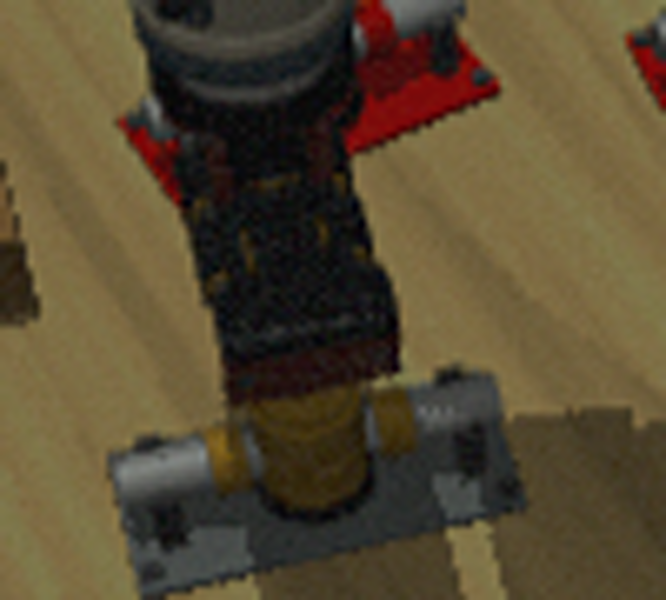

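The fingers are over the bar, the collar is down at crop (305,385), and the bar is near the pipe line. Push force stayed at about 19 N during rocking with no further sinking, so the collar is on the rim. I do the final alignment, then unload and release.

Emit:
{"fn": "jog_arm", "kwargs": {"increments": [[0, 0, 0, 0, 0, -0.03], [0, 0, -0.0008, 0, 0, 0], [0, 0, -0.0008, 0, 0, 0], [0, 0, -0.0008, 0, 0, 0], [0, 0, 0, 0, 0, 0]]}}

```text
time_s: 13.25
tcp_pos: [0.5489, -0.1504, 0.0773]
orientation: [3.141, 0.005, 2.897]
force: [2.8, 3.1, 6.9]
width: 0.0118
```

Emit:
{"fn": "jog_arm", "kwargs": {"increments": [[0, 0, -0.0008, 0, 0, 0], [0, 0, -0.0005, 0, 0, 0], [0, 0, 0, 0, 0, 0]]}}

```text
time_s: 13.5
tcp_pos: [0.5488, -0.1503, 0.078]
orientation: [3.141, 0.005, 2.897]
force: [5.0, 4.0, 2.8]
width: 0.0114
```

Emit:
{"fn": "jog_arm", "kwargs": {"increments": [[0, 0, 0, 0, 0, 0], [0, 0, 0, 0, 0, 0], [0, 0, 0, 0, 0, 0], [0, 0, 0, 0, 0, 0], [0, 0, 0, 0, 0, 0], [0, 0, 0, 0, 0, 0], [0, 0, 0, 0, 0, 0], [0, 0, 0, 0, 0, 0]], "fingers": 0.6}}

```text
time_s: 14.17
tcp_pos: [0.5463, -0.1507, 0.077]
orientation: [3.142, -0.0, 2.897]
force: [-0.2, 0.2, 0.2]
width: 0.0525
```

Emit:
{"fn": "jog_arm", "kwargs": {"increments": [[0, 0, 0, 0, 0, 0], [0, 0, 0, 0, 0, 0], [0, 0, -0.01, 0, 0, 0], [0, 0, -0.02, 0, 0, 0], [0, 0, -0.03, 0, 0, 0], [0, 0, -0.03, 0, 0, 0], [0, 0, -0.03, 0, 0, 0], [0, 0, -0.02, 0, 0, 0]]}}

```text
time_s: 14.83
tcp_pos: [0.5472, -0.1509, 0.2208]
orientation: [-3.141, 0.003, 2.897]
force: [1.1, -0.8, 0.3]
width: 0.0529
```

Emit:
{"fn": "jog_arm", "kwargs": {"increments": [[0, 0.03, 0, 0, 0, 0], [0.02, 0.03, 0, 0, 0, 0], [0.02, 0.03, 0, 0, 0, 0], [0.02, 0.03, 0, 0, 0, 0], [0.02, 0.03, 0, 0, 0, 0], [0.02, 0.03, 0, 0, 0, 0], [0, 0, 0, 0, 0, 0], [0, 0, 0, 0, 0, 0]]}}

```text
time_s: 15.5
tcp_pos: [0.4925, 0.0497, 0.2179]
orientation: [3.141, 0.001, 2.9]
force: [0.2, -0.1, -0.8]
width: 0.0527
```

```bash
python3 - <<'E'
from h import *
s=telemetry.get_state();print(s['tcp_pos'],s['force'])
ims=[]
for n,(a,b,c,e) in (('top',(280,140,330,212)),('scene',(168,130,256,210))):
    im,d=snap(n,n+'9');P=cloud(n,d);p=P[b:e,a:c].reshape(-1,3)
    ims.append(cv2.resize(im[b:e,a:c],(400,int(400*(e-b)/(c-a)))))
    p=p[np.hypot(p[:,0]-.549,p[:,1]+.149)<.05]
    s=p[(p[:,2]>.093)&(p[:,2]<.13)]
    if len(s)>5: print(n,'bar top z',np.percentile(s[:,2],[10,50,90]),cv2.minAreaRect((s[:,:2]*1000).astype(np.float32)))
    s=p[(p[:,2]>.062)&(p[:,2]<.08)]; print('collar z',np.percentile(s[:,2],[10,50,90]) if len(s) else 0)
o=np.zeros((600,800,3),np.uint8)
for i,q in enumerate(ims): q=q[:600];o[:q.shape[0],400*i:400*i+400]=q
cv2.imwrite('pics/end.png',o)
E
```

```text
[0.49254721 0.04968052 0.21789644] [ 0.18147473 -0.10987926 -0.8318961 ]
top bar top z [0.10114714 0.10527137 0.10847529] ((549.0859375, -148.6122283935547), (12.19755744934082, 60.66037368774414), 75.81187438964844)
collar z [0.06434578 0.06706936 0.07070762]
scene bar top z [0.09500875 0.10446559 0.1081446 ] ((547.6739501953125, -148.79209899902344), (15.487147331237793, 60.00908279418945), 77.78423309326172)
collar z [0.06382361 0.06784934 0.07141862]
```

View pics/end.png

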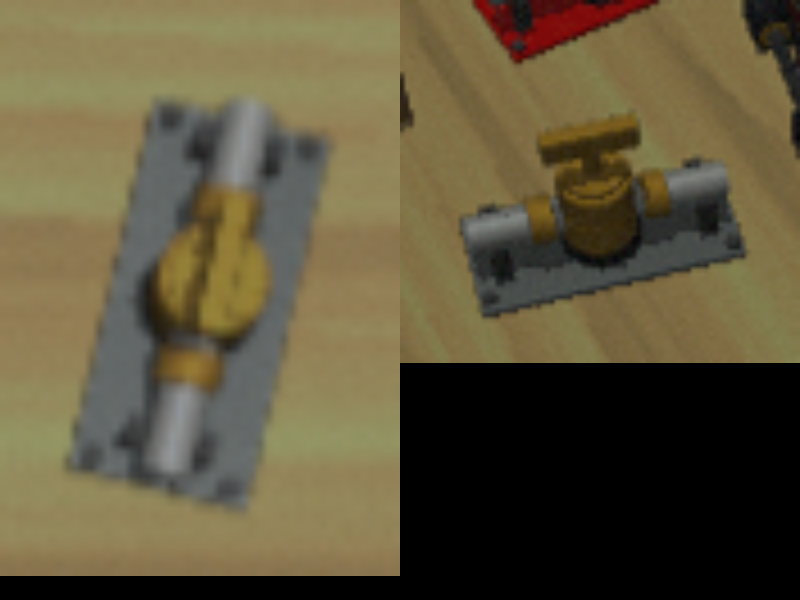

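The bar is in line with the pipe (165.8° against about 166°). Its top measures 0.105 m, where home is 0.107 m, so the collar is on the rim, and nothing is touching it. I hand the job in.

```bash
python3 -c "
from h import *
print(job.close_job())"
```

```text
the job is handed in; nothing more can be done
None
```

The brass plug is wedged in the cock on the steel mount, with its collar on the rim and its bar in line with the pipe. The job was handed in after about 16 s of robot time.

- **How it went:** I lifted the plug from the stand and lowered it gently into the bore with the bar across the pipe. I then turned it about 90° while pressing, with two short rocks near the end. The push read about 19 N at most, taken only at the end of each move call.
- **Seating:** The last rock at constant height sank the plug no further and the push stayed steady, so the collar was on the rim. I then unloaded, released and backed the arm away.
- **Last checks:** The bar reads 165.8° (top camera) and 167.8° (scene camera) against about 166° for the pipe. Its top reads about 0.105 m against 0.107 m at home, within camera accuracy.
- **Disagreements:** The collar measured 3–4 mm off the tool axis before insertion. My camera-based correction overshot by about 1 mm, so I centred the plug by the sideways force instead. I did not re-measure the bystanders; the arm passed well clear of them.

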